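# Set a camera stand's column to its line and clamp it

## Robot

A 6-joint arm with a two-finger parallel gripper is mounted at the origin on the work surface. World frame = base frame: x ahead of the robot, y to its left, z up, the work surface at z = 0. Lengths are in m, angles in rad, forces in N, time in s.
With the tool pointing down it reaches from about 0.375 to 0.9 m from the base axis. Payload 3.1 kg.
Tool frame: the origin (TCP) lies on the centre line of the jaws, within the pads' length; the fingertips stand 14 mm ahead of it and the grasp point (between the pads) lies 5 mm behind it; z points along the fingers, y is the line along which they close (so a half turn about z gives the same grasp; the last joint's range is limited). The gripper opens to 87 mm and grips with 3 to 60 N. Pads are 19 mm wide; open, the fingers measure 117 mm over their backs; the gripper's body (75 mm by 190 mm) begins 51 mm behind the grasp point.
Start: joints at [1.028, 0.527, 1.433, -0, 1.181, -0.178], TCP at [0.223, 0.584, 0.237] pointing down, gripper open.
Joint ranges: [-3.08, 3.08], [-0.75, 2.2], [0.22, 2.44], [-1.43, 4.57], [0, 2.65], [-2.85, 2.85]. Speed limits (rad/s): [2.79, 2.79, 3.14, 3.14, 3.14, 3.14].

## Interface

Orientations are given as a unit quaternion [x, y, z, w].
In Python, from rig import robot gives the robot as it stands.
- The arm moves only by the tool move_arm, never from a script. Its argument "commands" is a list of rows, each an object with "hand": the finger opening in cm, from 0 to 8.7; "travel": the shift along the tool's x, y, z in cm, a list of three; "twist": the turn, a rotation vector about the tool's x, y, z in degrees, a list of three. In form: [{"hand": hand, "travel": [dx, dy, dz], "twist": [wx, wy, wz]}, ...]. A call has 1 to 5 rows; each row shifts and turns the commanded pose from where the row before left it, along the tool's axes as they then stand; what a row does not reach is not made up. A row lasts 1/12 s, in which the tool goes at most 41.7 mm and 7.16 degrees, less where a joint would pass 70% of its speed; a pose out of reach is approached as far as the arm can. A call is refused whole if a number of a shift passes 4.17 or a number of a turn 7.16, either way. A call with a gripper value outside its range is refused whole. The fingers move at their own pace and stop on an object; "force" is the grip in N (left out, the last holds). Time passes only in rows, so rows that do not move let the fingers close. It gives the time, the measured TCP pose, the force, the opening and the grip force at its end, in the units of the state.
- robot.get_obs(): the state, without advancing time (a new reading comes with each control period).
- robot.camera(name): name is "side" or "top" or "wrist"; returns a dict with "frame" (480x640x3 uint8, red, green, blue), "fov_y" (degrees; the focal length in pixels is half the picture's height over the tangent of half this angle, whatever the lens; pixels are square), "cx", "cy" (the principal point, pixels), "k1" (the pictures are not rectified: a ray, as slopes to the right and down, at radius r is drawn at 1 + k1 r^2 times it, then the intrinsics apply), "extrinsics" (4x4, takes a point from camera to world coordinates); the wrist camera has in their place "T_tool_cam" (4x4, takes a point from camera to tool coordinates, whose origin is the TCP and whose axes are the flange's). Camera axes: x right, y down, z forward; pixel columns grow to the right and rows downward; lengths in m; the calibration is good to about 2 mm. A picture is of the moment at which its call begins: read the wrist's pose just before it. There is no depth.
- robot.hand_in(): hands the job in; it is judged then, once.
The state is a dict: "time": time; "q": joint angles; "joint_velocities": joint speeds; "joint_torque": joint torques, N m; "position": TCP position; "tool_rot": TCP orientation; "ft_force": force on the tool from outside, world axes, zero at the start; "moment": the same for the moment, N m; "grip_width": finger opening in m; "grip_force": force on a finger pad.
Only numpy, scipy, OpenCV 4.12 (cv2) and the standard library are available. Lean on these libraries where they do the work, as an engineer would, in place of code of your own. Each camera call takes 0.05 s, during which the arm holds its last target. There are 200 camera calls.

## Task

Set up the little camera stand: take its sliding column by the round knurled head, draw it up until the dark line engraved round the column is level with the top of the clamp ring, and, without letting go, turn the upright wing lever clockwise (seen from above) all the way round to its stop so that the clamp closes. The loose column sinks back if you let go before that. Finish while still gripping the head, column on its line and lever closed; leave the camera, the dish and the bottle alone.

Things in the scene. Friction and masses are not known exactly. Their poses are not given: they have to be found in the camera images.
- stand: camera stand, about 175 mm tall, heavy, does not move: three splayed feet (to 90 mm from the axis, under 40 mm high), a grey barrel 35 mm in diameter, a black clamp housing 48 mm in diameter topped by the dark clamp ring. Origin on the bench on the stand's vertical axis, z up; its x axis points midway between the open and closed directions of the wing
- ring_top (a point): fixed point on the stand's axis in the plane of the clamp ring's top, 130 mm above the bench. The ring is 51 mm in diameter and 12 mm high; the column comes up through it
- line (a point): point on the stand's axis in the middle of the dark line (3 mm wide) engraved round the bright 20 mm column; it rises with the column. At the start it is 25 mm below ring_top, hidden in the barrel; it must come level with ring_top
- head (a point): centre of the column's knurled metal head, on the stand's axis: a round drum 32 mm in diameter and 24 mm high (12 mm above and below this point), topped by a 3 mm rubber disc and a 6 mm camera screw (together 12 mm above the drum). At the start it is 150 mm above the bench, so the drum's underside is 8 mm above the clamp ring
- column: the sliding column with its head (0.2 to 0.4 kg with its slide). It slides 40 mm up and down in the barrel and turns freely about its axis. With the clamp open it sinks to its lower stop unless held; with the clamp closed two brake rollers grip it, so that it neither sinks nor turns easily. Origin on the stand's axis, 150 mm below head; z up
- lift (a joint): height of the column above its lower stop, 0 to 0.040 m; 0.025 puts the line level with the ring's top
- cam (a joint): angle of the clamp ring with its wing lever about the stand's axis: 0 fully open, 0.90 rad fully closed (stop), growing clockwise seen from above. At 0 the wing points 0.45 rad anticlockwise of the stand's x axis, at 0.90 as much clockwise of it. It starts at 0 to 0.12 and stays where it is left; turning takes 0.1 N m, from half way up to 0.4 N m as the brake bites
- wing (a point): centre of the wing lever's upright black paddle, 36.5 mm from the stand's axis, 151 mm above the bench. Flat plate: 24 to 49 mm from the axis, 8 mm thick, 50 mm tall (top 176 mm above the bench). It turns with the clamp ring about the column's own axis, so a gripper that holds the head and turns about that axis sweeps it round with the side of a finger
- camera: small black box camera standing on the bench with its lens up, 44 x 44 x 74 mm, origin under its centre; leave alone
- dish: open glass dish, 90 mm in diameter, 15 mm high, origin under its centre; leave alone
- reagent: amber bottle with white cap, 54 mm in diameter, about 115 mm tall, origin under its centre; leave alone

How it is judged:
On the way, in this order (a step that is already met when the one before it is completed fails the run):
1. the column is held in the gripper with its line level with the ring's top, the lever still open (z of line in the frame of ring_top between -0.004 and 0.004 m and contact force between the fingers and column above 3 N and value of joint cam below 0.45 rad), for 0.2 s.
2. the lever is turned to its closed stop while the column is held at the line (z of line in the frame of ring_top between -0.004 and 0.004 m and contact force between the fingers and column above 3 N and value of joint cam above 0.82 rad), for 0.2 s.
At the end, for the whole second after the job is handed in: The middle of the engraved line is within 4 mm of the height of the clamp ring's top, the wing lever is within 0.08 rad of its closed stop, the column is at rest and the fingers still grip it (more than 3 N) (all of step 2 and linear speed of column below 0.01 m/s); the arm keeps its last pose, push and grip.
It fails at once if the lever is turned past half way while the column is not held in the fingers (value of joint cam above 0.45 rad and contact force between the fingers and column below 0.5 N).
It fails at once if the camera is pushed or knocked over (distance of camera from where it was at the start of the episode above 0.02 m or angle between camera's own z axis and vertical above 0.5 rad).
It fails at once if the dish is pushed (distance of dish from where it was at the start of the episode above 0.02 m).
It fails at once if the bottle is pushed or knocked over (distance of reagent from where it was at the start of the episode above 0.02 m or angle between reagent's own z axis and vertical above 0.5 rad).
It also fails if it takes over 45 s, if anything falls off the work surface, if the arm or the gripper's body presses on something with over 40 N, if the wrist force passes 120 N, or if a joint passes its speed limit or range.

## Working session

There is one attempt and no reset: what is moved stays moved. The work goes in short steps, Python scripts to look and compute and a tool call to move; the robot and the scene stay as the last step left them, time stands still between calls to the robot, and variables do not carry over. Pictures are saved under pics/ and viewed, at most 10 in all, crops included, and the job is handed in when it is done.

Besides the shell and the picture viewer there is one more tool, called after "Call:" as name(argument=value, ...) on one line, values as JSON. move_arm: Moves the arm, as the interface text tells. Its arguments: {"type":"object","properties":{"commands":{"type":"array"},"force":{"type":"number"}},"required":["commands"]}

```bash
mkdir -p pics; python3 - <<'E'
from rig import robot
import cv2,numpy as np
o=robot.get_obs();print({k:np.round(v,3) for k,v in o.items()})
for n in["side","top","wrist"]:
    c=robot.camera(n);cv2.imwrite(f"pics/{n}0.png",c["frame"][:,:,::-1])
    print(n,{k:np.round(v,4).tolist() for k,v in c.items() if k!="frame"})
a=cv2.imread("pics/side0.png");b=cv2.imread("pics/top0.png")
E
```

```text
{'time': np.float64(0.0), 'q': array([ 1.027,  0.528,  1.434, -0.   ,  1.181, -0.178]), 'joint_velocities': array([-0.001,  0.   ,  0.   ,  0.001, -0.001, -0.   ]), 'joint_torque': array([  0.   , -44.003, -17.659,   0.063,   0.058,  -0.   ]), 'position': array([0.223, 0.583, 0.236]), 'tool_rot': array([ 0.181,  0.983, -0.001, -0.   ]), 'ft_force': array([ 0.066,  0.405, -0.225]), 'moment': array([-0.017,  0.013, -0.023]), 'grip_force': np.float64(0.0), 'grip_width': np.float64(0.087)}
side {'fov_y': 50.1367, 'cx': 321.0063, 'cy': 244.896, 'k1': -0.0458, 'extrinsics': [[-0.9982, -0.0034, 0.0592, 0.4912], [-0.0536, 0.4771, -0.8772, 0.7859], [-0.0252, -0.8789, -0.4764, 0.5527], [0.0, 0.0, 0.0, 1.0]]}
top {'fov_y': 43.1495, 'cx': 322.6281, 'cy': 237.8377, 'k1': 0.0672, 'extrinsics': [[0.0007, -0.9918, 0.1281, 0.385], [-1.0, -0.0006, 0.0008, -0.0018], [-0.0007, -0.1281, -0.9918, 1.3263], [0.0, 0.0, 0.0, 1.0]]}
wrist {'fov_y': 65.6296, 'cx': 323.5157, 'cy': 239.5735, 'k1': -0.06, 'T_tool_cam': [[0.0001, -0.9523, -0.3053, 0.0847], [1.0, -0.0, 0.0002, -0.0005], [-0.0002, -0.3053, 0.9523, -0.1486], [0.0, 0.0, 0.0, 1.0]]}
```

View pics/top0.png

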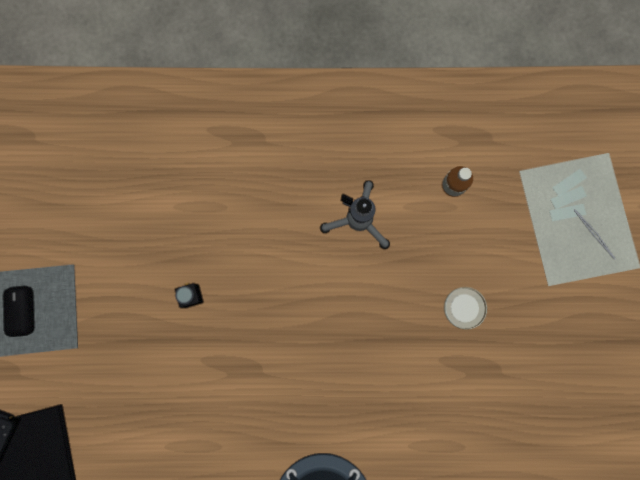

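View pics/side0.png

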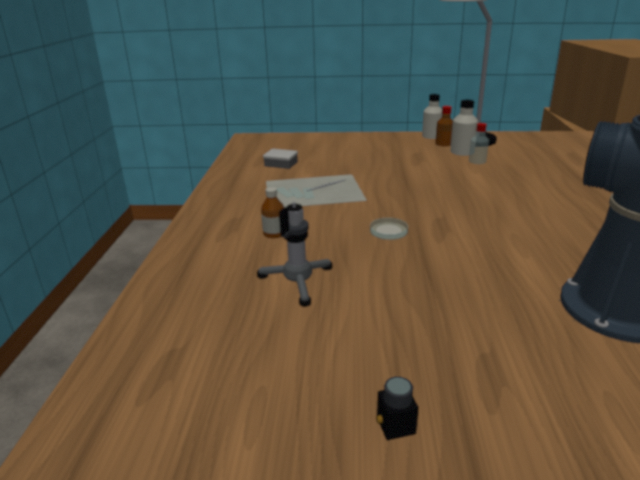

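The top view shows the head near (363,208), the wing near (347,199), feet tips at (325,228), (385,244) and (369,185). Bottle is at (458,180), dish at (466,308) and camera at (189,295). In the side view the head is at (295,212). I'll zoom in next.

```bash
cat > h.py <<'E'
import numpy as np,cv2
from scipy.spatial.transform import Rotation as R
def cam(c,obs=None):
    f=240/np.tan(np.radians(c["fov_y"])/2)
    if "extrinsics" in c: T=np.array(c["extrinsics"])
    else:
        W=np.eye(4);W[:3,:3]=R.from_quat(obs["tool_rot"]).as_matrix();W[:3,3]=obs["position"];T=W@np.array(c["T_tool_cam"])
    K=np.array([[f,0,c["cx"]],[0,f,c["cy"]],[0,0,1]]);return K,np.array([c["k1"],0,0,0.]),T
def ray(k,uv):
    K,d,T=k;p=cv2.undistortPoints(np.array([[uv]],float),K,d)[0,0]
    return T[:3,3],T[:3,:3]@np.array([*p,1])
def atz(k,uv,z):
    o,r=ray(k,uv);return o+r*(z-o[2])/r[2]
def proj(k,P):
    K,d,T=k;P=np.atleast_2d(P).astype(float);Q=(P-T[:3,3])@T[:3,:3]
    return cv2.projectPoints(Q,np.zeros(3),np.zeros(3),K,d)[0][:,0]
E
python3 - <<'E'
from rig import robot
from h import *
a=cv2.imread("pics/top0.png")[165:265,300:410];b=cv2.imread("pics/side0.png")[190:310,240:350]
cv2.imwrite("pics/crop.png",np.hstack([cv2.resize(a,(396,360),interpolation=2),cv2.resize(b,(330,360),interpolation=2)]))
c=robot.camera("top");k=cam(c);s=cam(robot.camera("side"))
for n,uv,z in[("feet",(325,228),.01),("f",(385,244),.01),("f",(369,185),.01),("head",(363,207),.165),("wing",(346.5,200),.17)]:print(n,atz(k,uv,z).round(4))
print("side head",atz(s,(295,207),.165).round(4))
for n,uv in[("bot",(458,180)),("dish",(466,308)),("camera",(189,295))]:print(n,atz(k,uv,.05).round(3))
E
```

```text
feet [ 0.5767 -0.0059  0.01  ]
f [ 0.5415 -0.1369  0.01  ]
f [ 0.6727 -0.1031  0.01  ]
head [ 0.5953 -0.0792  0.165 ]
wing [ 0.6082 -0.047   0.17  ]
side head [ 0.5952 -0.074   0.165 ]
bot [ 0.675 -0.29   0.05 ]
dish [ 0.403 -0.299  0.05 ]
camera [0.429 0.278 0.05 ]
```

View pics/crop.png

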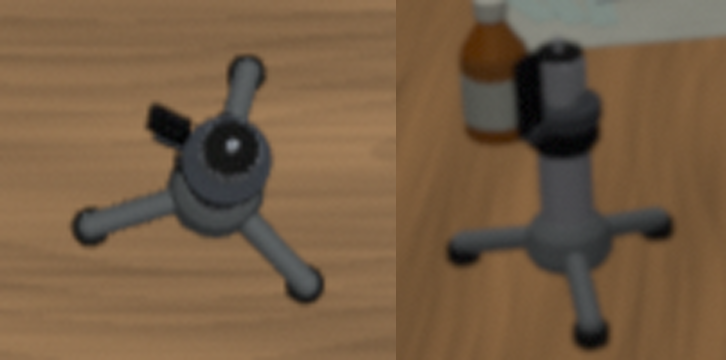

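The crop agrees with the estimates: axis at about (0.597, -0.081), wing pointing about 70° in world. I want the finger line at about -62°, with one finger at 118°, anticlockwise of the wing. I'll plan the transfer from that.

```bash
cat >> h.py <<'E'
def plan(obs,goal,yang,n):
    M=R.from_quat(obs["tool_rot"]);p=np.array(obs["position"]);y=M.as_matrix()[:,1];a0=np.degrees(np.arctan2(y[1],y[0]))
    if n>1: d=a0-yang
    else: d=(a0-yang+180)%360-180
    step=(np.array(goal)-p)/n;tw=d/n
    print("a0",a0,"twist/row",tw)
    for i in range(n):
        A=M*R.from_euler("z",tw*i,degrees=True)
        print(i,(A.inv().apply(step)*100).round(2))
E
python3 - <<'E'
from rig import robot
from h import *
plan(robot.get_obs(),[.597,-.081,.245],-62,20)
E
```

```text
a0 69.09916445801385 twist/row 6.554958222900692
0 [-2.93 -2.44 -0.04]
1 [-3.19 -2.09 -0.04]
2 [-3.41 -1.71 -0.04]
3 [-3.58 -1.31 -0.04]
4 [-3.71 -0.89 -0.04]
5 [-3.79 -0.46 -0.04]
6 [-3.81 -0.03 -0.04]
7 [-3.79  0.41 -0.04]
8 [-3.72  0.84 -0.04]
9 [-3.6   1.26 -0.04]
10 [-3.43  1.66 -0.04]
11 [-3.22  2.04 -0.04]
12 [-2.97  2.4  -0.04]
13 [-2.67  2.72 -0.04]
14 [-2.35  3.01 -0.04]
15 [-1.99  3.26 -0.04]
16 [-1.6   3.46 -0.04]
17 [-1.2   3.62 -0.04]
18 [-0.78  3.73 -0.04]
19 [-0.34  3.8  -0.04]
```

Call:
move_arm(commands=[{"hand": 8.7, "travel": [-2.9, -2.4, 0], "twist": [0, 0, 6.5]}, {"hand": 8.7, "travel": [-3.2, -2.1, 0], "twist": [0, 0, 6.5]}, {"hand": 8.7, "travel": [-3.4, -1.7, -0.2], "twist": [0, 0, 6.5]}, {"hand": 8.7, "travel": [-3.6, -1.3, -0.2], "twist": [0, 0, 6.5]}, {"hand": 8.7, "travel": [-3.7, -0.9, -0.2], "twist": [0, 0, 6.5]}])

```text
time: 0.67
position: [0.317, 0.4167, 0.2425]
tool_rot: [0.451, 0.892, -0.0, 0.0]
ft_force: [1.0, -0.3, 0.3]
grip_width: 0.0871
grip_force: 0.0
```

Call:
move_arm(commands=[{"hand": 8.7, "travel": [-3.8, -0.5, -0.1], "twist": [0, 0, 6.5]}, {"hand": 8.7, "travel": [-3.8, 0, -0.1], "twist": [0, 0, 6.5]}, {"hand": 8.7, "travel": [-3.8, 0.4, 0], "twist": [0, 0, 6.5]}, {"hand": 8.7, "travel": [-3.7, 0.8, 0], "twist": [0, 0, 6.5]}, {"hand": 8.7, "travel": [-3.6, 1.3, 0], "twist": [0, 0, 6.5]}])

```text
time: 1.08
position: [0.4116, 0.251, 0.2447]
tool_rot: [0.683, 0.73, 0.0, 0.0]
ft_force: [-0.0, 1.0, 0.6]
grip_width: 0.0871
grip_force: 0.0
```

Call:
move_arm(commands=[{"hand": 8.7, "travel": [-3.4, 1.7, 0], "twist": [0, 0, 6.5]}, {"hand": 8.7, "travel": [-3.2, 2.0, 0], "twist": [0, 0, 6.5]}, {"hand": 8.7, "travel": [-3.0, 2.4, 0], "twist": [0, 0, 6.5]}, {"hand": 8.7, "travel": [-2.7, 2.7, 0], "twist": [0, 0, 6.5]}, {"hand": 8.7, "travel": [-2.4, 3.0, 0], "twist": [0, 0, 6.5]}])

```text
time: 1.5
position: [0.5066, 0.0853, 0.2447]
tool_rot: [0.86, 0.51, 0.0, -0.0]
ft_force: [0.7, 0.2, -0.2]
grip_width: 0.0871
grip_force: 0.0
```

Call:
move_arm(commands=[{"hand": 8.7, "travel": [-2.0, 3.3, 0], "twist": [0, 0, 6.5]}, {"hand": 8.7, "travel": [-1.6, 3.5, 0], "twist": [0, 0, 6.5]}, {"hand": 8.7, "travel": [-1.2, 3.6, 0], "twist": [0, 0, 6.5]}, {"hand": 8.7, "travel": [0, 0, 0], "twist": [0, 0, 6.5]}, {"hand": 8.7, "travel": [0, 0, 0], "twist": [0, 0, 6.5]}])

```text
time: 1.92
position: [0.5654, -0.0148, 0.2443]
tool_rot: [0.969, 0.247, 0.0, 0.0]
ft_force: [-0.4, -1.0, -1.3]
grip_width: 0.0872
grip_force: 0.0
```

```bash
python3 - <<'E'
from rig import robot
from h import *
o=robot.get_obs();c=robot.camera("wrist");cv2.imwrite("pics/w1.png",c["frame"][:,:,::-1])
print(o["time"],o["position"],o["q"],o["tool_rot"])
plan(o,[.597,-.081,.245],-62,2)
print(proj(cam(c,o),[[.597,-.081,.165],[.609,-.047,.176]]))
E
```

```text
1.9167 [ 0.5654311  -0.01477862  0.24426233] [-2.23611035e-01  4.38074577e-01  1.57559761e+00 -9.53035571e-05
  1.12727004e+00  8.48964920e-01] [9.69127091e-01 2.46561500e-01 2.69948855e-04 1.86400515e-04]
a0 -61.45173988575863 twist/row 0.2741300571206864
0 [-0.2   3.66 -0.04]
1 [-0.18  3.66 -0.04]
[[434.49564282 261.05583832]
 [404.25605182 226.37569713]]
```

View pics/w1.png

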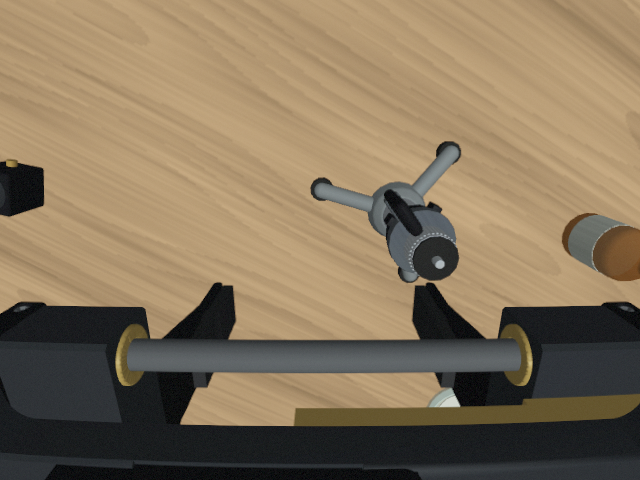

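The wrist view shows the rubber disc centred near (436,257). The wing's top edge runs from its outer end near (389,197) to its inner end near (415,230).

```bash
python3 - <<'E'
from rig import robot
from h import *
o=robot.get_obs();c=robot.camera("wrist");k=cam(c,o)
h=atz(k,(436,257),.165);print("head",h,atz(k,(439,264),.174))
a=atz(k,(389,195),.176);b=atz(k,(417,231),.176)
for p in(a,b):print(p,np.hypot(*(p-h)[:2]),np.degrees(np.arctan2(*(p-h)[1::-1])))
f=cv2.imread("pics/w1.png")[170:310,340:480];cv2.imwrite("pics/w1c.png",cv2.resize(f,(560,560),interpolation=2))
plan(o,[h[0],h[1],.245],-62,2)
E
```

```text
head [ 0.59886374 -0.07918714  0.165     ] [ 0.59739044 -0.07937129  0.174     ]
[ 0.62011021 -0.02773076  0.176     ] 0.05567020526675561 67.56413679170544
[ 0.60933597 -0.05437521  0.176     ] 0.026931391732392944 67.11712451580529
a0 -61.5796427663943 twist/row 0.21017861680284966
0 [-0.05  3.69 -0.04]
1 [-0.04  3.7  -0.04]
```

View pics/w1c.png

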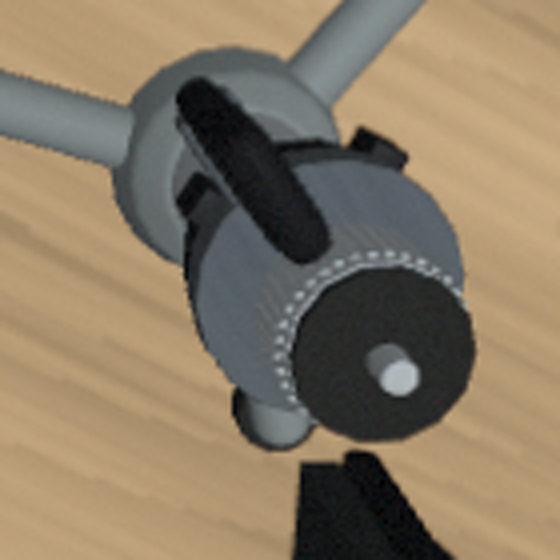

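Call:
move_arm(commands=[{"hand": 8.7, "travel": [-0.1, 3.7, 0], "twist": [0, 0, 0.4]}, {"hand": 8.7, "travel": [0, 3.7, 0], "twist": [0, 0, 0]}, {"hand": 8.7, "travel": [0, 0, 0], "twist": [0, 0, 0]}, {"hand": 8.7, "travel": [0, 0, 0], "twist": [0, 0, 0]}])

```text
time: 2.35
position: [0.5996, -0.0786, 0.2444]
tool_rot: [0.969, 0.248, 0.0, 0.0]
ft_force: [-0.5, -0.3, 0.1]
grip_width: 0.0874
grip_force: 0.0
```

```bash
python3 - <<'E'
from rig import robot
from h import *
o=robot.get_obs();c=robot.camera("wrist");k=cam(c,o);cv2.imwrite("pics/w2.png",c["frame"][:,:,::-1])
print(o["position"])
print(proj(k,[[.598,-.0795,.165],[.598,-.0795,.174]]))
for v in (-16,16):print(proj(k,[[.598+v/1000,-.0795,.165],[.598,-.0795+v/1000,.165]]))
E
```

```text
[ 0.59960772 -0.07855797  0.24437632]
[[323.42892664 258.16455706]
 [323.42857998 263.18882115]]
[[311.87054743 277.9047626 ]
 [344.67014546 269.07568797]]
[[335.40815772 237.69675548]
 [301.76647014 247.02755678]]
```

View pics/w2.png

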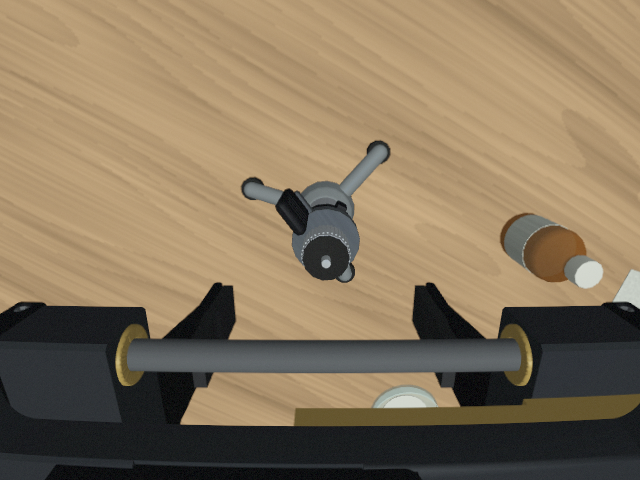

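The disc centre is near (326,256.5), about 1–2 mm off the gripper axis at column 323.5.

```bash
python3 - <<'E'
from rig import robot
from h import *
o=robot.get_obs();c=robot.camera("wrist");k=cam(c,o)
h=atz(k,(326,256.5),.165);print(h,atz(k,(326,263),.174))
M=R.from_quat(o["tool_rot"])
for g in (h,[.598,-.080,.165]):print(M.inv().apply(g-o["position"]).round(4))
E
```

```text
[ 0.59877923 -0.07899723  0.165     ] [ 0.5978635 -0.0794505  0.174    ]
[-0.0007  0.0017  0.0792]
[-0.0018  0.0022  0.0792]
```

Call:
move_arm(commands=[{"hand": 8.7, "travel": [-0.1, 0.2, 3.0], "twist": [0, 0, 0]}, {"hand": 8.7, "travel": [0, 0, 3.0], "twist": [0, 0, 0]}, {"hand": 8.7, "travel": [0, 0, 2.4], "twist": [0, 0, 0]}, {"hand": 8.7, "travel": [0, 0, 1.0], "twist": [0, 0, 0]}, {"hand": 8.7, "travel": [0, 0, 0], "twist": [0, 0, 0]}])

```text
time: 2.87
position: [0.5966, -0.0778, 0.1481]
tool_rot: [0.969, 0.249, -0.003, -0.002]
ft_force: [-0.1, 0.0, -0.2]
grip_width: 0.087
grip_force: 0.0
```

Call:
move_arm(force=20, commands=[{"hand": 4.0, "travel": [0, 0, 0], "twist": [0, 0, 0]}, {"hand": 2.6, "travel": [0, 0, 0], "twist": [0, 0, 0]}, {"hand": 2.6, "travel": [0, 0, 0], "twist": [0, 0, 0]}, {"hand": 2.6, "travel": [0, 0, 0], "twist": [0, 0, 0]}, {"hand": 2.6, "travel": [0, 0, 0], "twist": [0, 0, 0]}])

```text
time: 3.28
position: [0.5997, -0.0798, 0.1518]
tool_rot: [0.969, 0.248, 0.001, 0.001]
ft_force: [0.4, 0.1, -0.3]
grip_width: 0.0614
grip_force: 0.0
```

Call:
move_arm(commands=[{"hand": 2.6, "travel": [0, 0, 0], "twist": [0, 0, 0]}, {"hand": 2.6, "travel": [0, 0, 0], "twist": [0, 0, 0]}, {"hand": 2.6, "travel": [0, 0, 0], "twist": [0, 0, 0]}, {"hand": 2.6, "travel": [0, 0, 0], "twist": [0, 0, 0]}, {"hand": 2.6, "travel": [0, 0, 0], "twist": [0, 0, 0]}])

```text
time: 3.7
position: [0.5992, -0.0798, 0.1506]
tool_rot: [0.969, 0.248, 0.0, 0.0]
ft_force: [0.7, -1.1, 0.7]
grip_width: 0.0316
grip_force: 20.0
```

Call:
move_arm(commands=[{"hand": 2.6, "travel": [0, 0, 0], "twist": [0, 0, 0]}, {"hand": 2.6, "travel": [0, 0, 0], "twist": [0, 0, 0]}, {"hand": 2.6, "travel": [0, 0, 0], "twist": [0, 0, 0]}, {"hand": 2.6, "travel": [0, 0, 0], "twist": [0, 0, 0]}, {"hand": 2.6, "travel": [0, 0, 0], "twist": [0, 0, 0]}])

```text
time: 4.12
position: [0.5992, -0.0797, 0.1506]
tool_rot: [0.969, 0.248, 0.0, 0.0]
ft_force: [0.2, -1.1, 0.2]
grip_width: 0.0316
grip_force: 20.0
```

Call:
move_arm(force=35, commands=[{"hand": 2.6, "travel": [0, 0, 0], "twist": [0, 0, 0]}, {"hand": 2.6, "travel": [0, 0, -0.6], "twist": [0, 0, 0]}, {"hand": 2.6, "travel": [0, 0, -0.7], "twist": [0, 0, 0]}, {"hand": 2.6, "travel": [0, 0, -0.7], "twist": [0, 0, 0]}, {"hand": 2.6, "travel": [0, 0, -0.5], "twist": [0, 0, 0]}])

```text
time: 4.53
position: [0.5991, -0.0796, 0.1764]
tool_rot: [0.969, 0.248, 0.0, 0.0]
ft_force: [1.1, -1.6, -3.0]
grip_width: 0.031
grip_force: 35.0
```

Call:
move_arm(commands=[{"hand": 2.6, "travel": [0, 0, 0], "twist": [0, 0, 0]}, {"hand": 2.6, "travel": [0, 0, 0], "twist": [0, 0, 0]}, {"hand": 2.6, "travel": [0, 0, 0], "twist": [0, 0, 0]}, {"hand": 2.6, "travel": [0, 0, 0], "twist": [0, 0, 0]}])

```text
time: 4.87
position: [0.5991, -0.0796, 0.1755]
tool_rot: [0.969, 0.248, 0.0, 0.0]
ft_force: [0.1, -2.2, -2.2]
grip_width: 0.0309
grip_force: 35.0
```

```bash
python3 - <<'E'
from rig import robot
from h import *
o=robot.get_obs();print({k:np.round(v,4) for k,v in o.items()})
c=robot.camera("side")
f=c["frame"][:,:,::-1];cv2.imwrite("pics/s2.png",f)
g=robot.camera("wrist")["frame"][:,:,::-1]
cv2.imwrite("pics/m2.png",np.hstack([cv2.resize(f[170:270,250:340],(360,400),interpolation=2),cv2.resize(g[120:320,220:420],(400,400),interpolation=2)]))
k=cam(c);print(proj(k,[[.598,-.0795+.01,.130],[.598,-.0795+.01,.138],[.598,-.0795+.016,.163]]))
E
```

```text
{'time': np.float64(4.8667), 'q': array([-3.1680e-01,  5.7320e-01,  1.5448e+00, -1.0000e-04,  1.0235e+00,
        7.5310e-01]), 'joint_velocities': array([-0.0008,  0.0044,  0.0007, -0.0004, -0.0002, -0.0002]), 'joint_torque': array([ 7.33800e-01, -4.51514e+01, -1.53512e+01,  3.83000e-01,
        3.67900e-01, -1.40000e-03]), 'position': array([ 0.5991, -0.0796,  0.1755]), 'tool_rot': array([9.688e-01, 2.479e-01, 0.000e+00, 1.000e-04]), 'ft_force': array([ 0.0863, -2.2122, -2.1964]), 'moment': array([-0.4072, -0.0337, -0.0241]), 'grip_force': np.float64(35.0059), 'grip_width': np.float64(0.0309)}
[[294.18392242 225.12665361]
 [293.96915829 221.26901501]
 [292.95564834 210.38024122]]
```

View pics/m2.png

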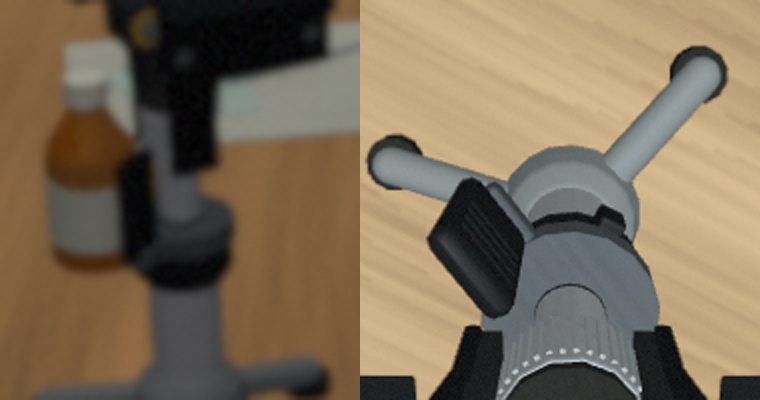

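The column is lifted and held. In the left panel the bright column shows above the ring, and the right panel shows a thin dark arc at the column's base near (571,288). I'll enlarge it to confirm it is the line.

```bash
python3 - <<'E'
from rig import robot
from h import *
o=robot.get_obs();c=robot.camera("wrist");g=c["frame"][:,:,::-1]
cv2.imwrite("pics/w3.png",cv2.resize(g[245:305,285:365],(800,600),interpolation=0))
k=cam(c,o);x=R.from_quat(o["tool_rot"]).as_matrix()[:,0]
for z in(.1255,.1285,.130,.1315,.1345,.163):print(z,(proj(k,np.array([o["position"][0],o["position"][1],z])+x*.01)-[285,245])*10)
E
```

```text
0.1255 [[383.57121727 118.57692594]]
0.1285 [[383.54597356 137.25126007]]
0.13 [[383.53309328 146.78077079]]
0.1315 [[383.52003601 156.44202646]]
0.1345 [[383.49337587 176.17075605]]
0.163 [[383.19749262 395.35482211]]
```

View pics/w3.png

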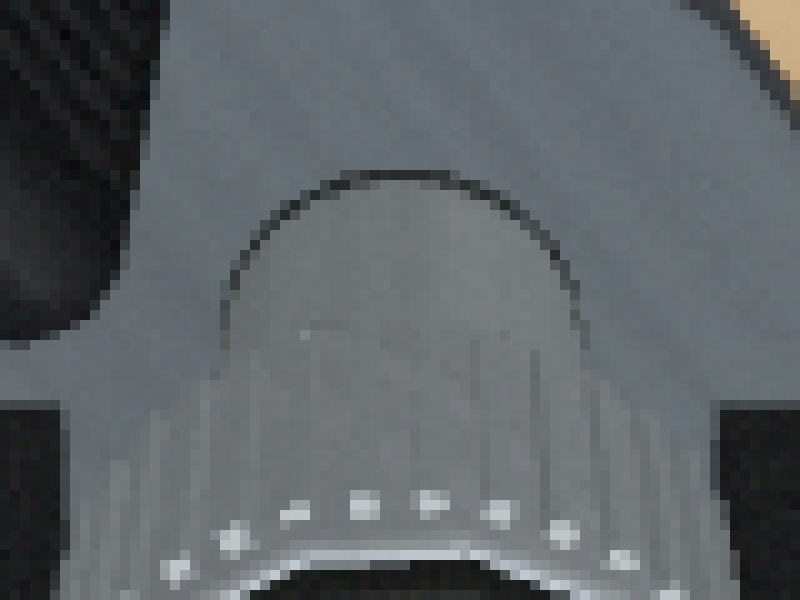

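The arc at (400,175) in the crop is dark and about one pixel (about 1.5 mm) tall, so half the line shows and it is level with the ring top. Now I'll turn the lever clockwise.

Call:
move_arm(force=45, commands=[{"hand": 2.6, "travel": [0, 0, 0], "twist": [0, 0, 4]}, {"hand": 2.6, "travel": [0, 0, 0], "twist": [0, 0, 4]}, {"hand": 2.6, "travel": [0, 0, 0], "twist": [0, 0, 4]}, {"hand": 2.6, "travel": [0, 0, 0], "twist": [0, 0, 4]}, {"hand": 2.6, "travel": [0, 0, 0], "twist": [0, 0, 4]}])

```text
time: 5.43
position: [0.5982, -0.0795, 0.1752]
tool_rot: [0.997, 0.074, -0.001, -0.0]
ft_force: [-1.6, -0.0, -1.6]
grip_width: 0.031
grip_force: 45.6
```

Call:
move_arm(commands=[{"hand": 2.6, "travel": [0, 0, 0], "twist": [0, 0, 4]}, {"hand": 2.6, "travel": [0, 0, 0], "twist": [0, 0, 4]}, {"hand": 2.6, "travel": [0, 0, 0], "twist": [0, 0, 4]}, {"hand": 2.6, "travel": [0, 0, 0], "twist": [0, 0, 4]}, {"hand": 2.6, "travel": [0, 0, 0], "twist": [0, 0, 4]}])

```text
time: 5.85
position: [0.5976, -0.0793, 0.1752]
tool_rot: [0.995, -0.1, -0.002, -0.0]
ft_force: [-3.2, -0.7, -0.7]
grip_width: 0.031
grip_force: 45.4
```

Call:
move_arm(commands=[{"hand": 2.6, "travel": [0, 0, 0], "twist": [0, 0, 4]}, {"hand": 2.6, "travel": [0, 0, 0], "twist": [0, 0, 4]}, {"hand": 2.6, "travel": [0, 0, 0], "twist": [0, 0, 4]}])

```text
time: 6.1
position: [0.5963, -0.0794, 0.1751]
tool_rot: [0.979, -0.202, -0.003, 0.001]
ft_force: [-7.2, -2.0, 1.5]
grip_width: 0.0311
grip_force: 46.4
```

```bash
python3 - <<'E'
from rig import robot
from h import *
o=robot.get_obs();print({k:np.round(v,4) for k,v in o.items()})
y=R.from_quat(o["tool_rot"]).as_matrix()[:,1];print(np.degrees(np.arctan2(y[1],y[0])))
E
```

```text
{'time': np.float64(6.1), 'q': array([-0.317 ,  0.5728,  1.5471, -0.0022,  1.0283,  1.6622]), 'joint_velocities': array([-1.00e-04, -2.10e-03,  7.30e-03, -8.00e-04,  1.55e-02,  8.24e-01]), 'joint_torque': array([  1.3861, -42.9848, -17.6992,   1.0503,  -1.3164,   0.1313]), 'position': array([ 0.5963, -0.0794,  0.1751]), 'tool_rot': array([ 9.793e-01, -2.022e-01, -3.400e-03,  6.000e-04]), 'ft_force': array([-7.1585, -2.0102,  1.5212]), 'moment': array([-0.0524,  0.8549,  0.6697]), 'grip_force': np.float64(46.4259), 'grip_width': np.float64(0.0311)}
-113.3299926682684
```

Call:
move_arm(commands=[{"hand": 2.6, "travel": [0, 0, 0], "twist": [0, 0, 3]}, {"hand": 2.6, "travel": [0, 0, 0], "twist": [0, 0, 3]}, {"hand": 2.6, "travel": [0, 0, 0], "twist": [0, 0, 3]}, {"hand": 2.6, "travel": [0, 0, 0], "twist": [0, 0, 0]}])

```text
time: 6.43
position: [0.5976, -0.0813, 0.1749]
tool_rot: [0.96, -0.279, -0.001, 0.001]
ft_force: [-2.5, -7.2, -2.9]
grip_width: 0.0312
grip_force: 60.8
```

```bash
python3 - <<'E'
from rig import robot
from h import *
o=robot.get_obs();print({k:np.round(v,4) for k,v in o.items()})
c=robot.camera("wrist");cv2.imwrite("pics/w4.png",c["frame"][100:340,180:460,::-1].repeat(2,0).repeat(2,1))
y=R.from_quat(o["tool_rot"]).as_matrix()[:,1];print(np.degrees(np.arctan2(y[1],y[0])))
E
```

```text
{'time': np.float64(6.4333), 'q': array([-0.3188,  0.5736,  1.546 , -0.0035,  1.0246,  1.8192]), 'joint_velocities': array([-0.0005, -0.0011, -0.0016,  0.0013, -0.0002, -0.0533]), 'joint_torque': array([ 4.76910e+00, -4.54275e+01, -1.62732e+01,  1.32940e+00,
        3.62000e-02,  3.39300e-01]), 'position': array([ 0.5976, -0.0813,  0.1749]), 'tool_rot': array([ 0.9603, -0.2789, -0.0013,  0.0014]), 'ft_force': array([-2.4883, -7.1898, -2.9254]), 'moment': array([-0.5759,  0.205 ,  0.0871]), 'grip_force': np.float64(60.8308), 'grip_width': np.float64(0.0312)}
-122.38995390436747
```

View pics/w4.png

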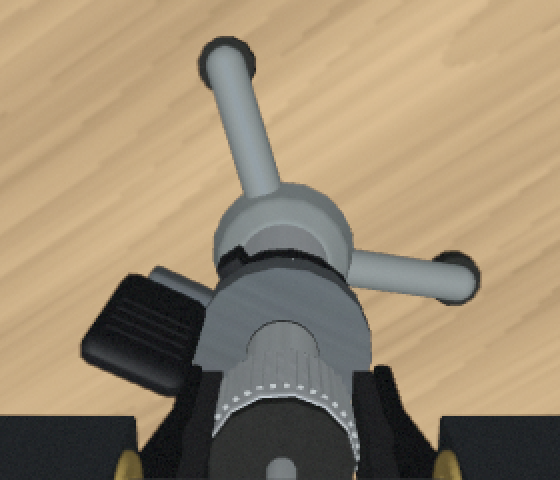

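The wing is pressed by the left finger at (190,385), and the line arc is still at the ring (283,322). I'll continue to the stop in small steps, watching the moment.

Call:
move_arm(commands=[{"hand": 2.6, "travel": [0, 0, 0], "twist": [0, 0, 2]}, {"hand": 2.6, "travel": [0, 0, 0], "twist": [0, 0, 2]}, {"hand": 2.6, "travel": [0, 0, 0], "twist": [0, 0, 0]}])

```text
time: 6.73
position: [0.5973, -0.0811, 0.1749]
tool_rot: [0.95, -0.312, -0.002, 0.002]
ft_force: [-4.5, -7.4, -3.0]
grip_width: 0.0309
grip_force: 55.5
```

```bash
cat > st.py <<'E'
from rig import robot
from h import *
o=robot.get_obs()
y=R.from_quat(o["tool_rot"]).as_matrix()[:,1];print(np.degrees(np.arctan2(y[1],y[0])),o["joint_torque"].round(2) if hasattr(o["joint_torque"],"round") else o["joint_torque"],np.round(o["moment"],2),np.round(o["position"],4),np.round(o["ft_force"],1))
E
python3 st.py
```

```text
-126.31274566549641 [  4.35 -45.   -16.62   1.38  -0.15   0.47] [-0.36  0.21  0.31] [ 0.5973 -0.0811  0.1749] [-4.5 -7.4 -3. ]
```

Call:
move_arm(commands=[{"hand": 2.6, "travel": [0, 0, 0], "twist": [0, 0, 2]}, {"hand": 2.6, "travel": [0, 0, 0], "twist": [0, 0, 2]}, {"hand": 2.6, "travel": [0, 0, 0], "twist": [0, 0, 0]}])

```text
time: 6.98
position: [0.5974, -0.0812, 0.1749]
tool_rot: [0.939, -0.345, -0.001, 0.002]
ft_force: [-3.8, -8.2, -2.5]
grip_width: 0.031
grip_force: 57.6
```

```bash
python3 st.py
```

```text
-130.32855370060838 [ 4.420e+00 -4.519e+01 -1.646e+01  1.320e+00 -2.000e-02  3.700e-01] [-0.43  0.13  0.22] [ 0.5974 -0.0812  0.1749] [-3.8 -8.2 -2.5]
```

Call:
move_arm(commands=[{"hand": 2.6, "travel": [0, 0, 0], "twist": [0, 0, 1.5]}, {"hand": 2.6, "travel": [0, 0, 0], "twist": [0, 0, 1.5]}, {"hand": 2.6, "travel": [0, 0, 0], "twist": [0, 0, 0]}])

```text
time: 7.23
position: [0.5974, -0.0812, 0.1749]
tool_rot: [0.929, -0.369, -0.001, 0.002]
ft_force: [-4.5, -7.1, -3.0]
grip_width: 0.031
grip_force: 56.4
```

```bash
python3 st.py
```

```text
-133.30125588461203 [  4.46 -45.01 -16.55   1.38  -0.06   0.38] [-0.45  0.06  0.31] [ 0.5974 -0.0812  0.1749] [-4.5 -7.1 -3. ]
```

Call:
move_arm(commands=[{"hand": 2.6, "travel": [0, 0, 0], "twist": [0, 0, 1.5]}, {"hand": 2.6, "travel": [0, 0, 0], "twist": [0, 0, 1.5]}, {"hand": 2.6, "travel": [0, 0, 0], "twist": [0, 0, 0]}])

```text
time: 7.48
position: [0.5978, -0.0812, 0.175]
tool_rot: [0.919, -0.394, -0.001, 0.001]
ft_force: [-2.6, -7.6, -3.9]
grip_width: 0.0309
grip_force: 55.8
```

```bash
python3 st.py; python3 - <<'E'
from rig import robot
from h import *
o=robot.get_obs();c=robot.camera("wrist");cv2.imwrite("pics/w5.png",c["frame"][100:340,180:460,::-1].repeat(2,0).repeat(2,1))
k=cam(c,o);P=np.array([.5985,-.0797,.174])
for a in(30,25,20,15,10):
    u=np.array([np.cos(np.radians(a)),np.sin(np.radians(a)),0]);q=[P*[1,1,0]+u*r+[0,0,.176] for r in(.024,.049)]
    print(a,((proj(k,q)-[180,100])*2).round(0).tolist())
E
```

```text
-136.34526100490746 [  4.36 -45.4  -16.2    1.24   0.16   0.16] [-0.59 -0.01  0.01] [ 0.5978 -0.0812  0.175 ] [-2.6 -7.6 -3.9]
30 [[173.0, 417.0], [62.0, 392.0]]
25 [[175.0, 409.0], [65.0, 375.0]]
20 [[178.0, 401.0], [70.0, 359.0]]
15 [[182.0, 393.0], [77.0, 342.0]]
10 [[186.0, 386.0], [86.0, 326.0]]
```

View pics/w5.png

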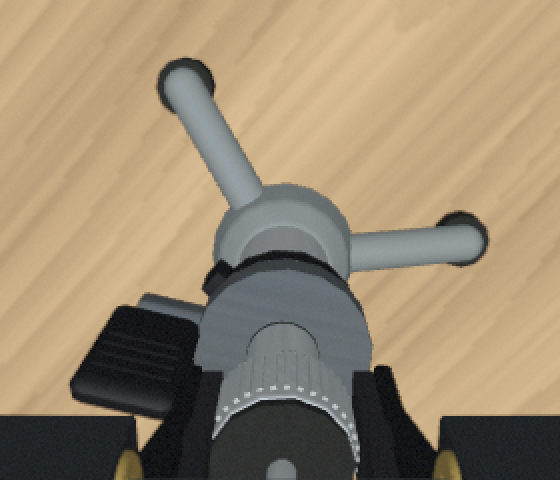

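The wing's top edge runs from (73,389) to (165,413), which suggests the wing is at about 27°, possibly short of the stop. I'll fit the paddle silhouette numerically.

```bash
cat > fit.py <<'E'
from rig import robot
from h import *
from itertools import product
def box(a,P):
    u=np.array([np.cos(a),np.sin(a)]);v=np.array([-u[1],u[0]])
    return np.array([[*(P+u*r+v*t),z] for r,t,z in product((.024,.049),(-.004,.004),(.126,.176))])
def fit(img,k,xmax,P=(.5985,-.0797)):
    best=[]
    g=img.max(2);dark=(g<62)&(np.arange(640)[None]<xmax)
    for d in product(np.arange(5,75,1.),(-2,0,2),(-2,0,2)):
        q=proj(k,box(np.radians(d[0]),np.array(P)+np.array(d[1:])/1000))
        h=cv2.convexHull(q.astype(np.float32)).astype(np.int32)
        m=np.zeros((480,640),np.uint8);cv2.fillConvexPoly(m,h,1);m[:,int(xmax):]=0
        ring=cv2.dilate(m,np.ones((7,7)))-m;ring[:,int(xmax):]=0
        s=dark[m>0].mean()-dark[ring>0].mean();best.append((s,*d))
    return sorted(best)[::-1][:4]
if __name__=="__main__":
    o=robot.get_obs();c=robot.camera("wrist");k=cam(c,o)
    print("now",fit(c["frame"],k,270))
    o2=dict(o);o2["position"]=[.5996,-.0786,.2444];o2["tool_rot"]=[.969,.248,0,0]
    print("w2",fit(cv2.imread("pics/w2.png"),cam(c,o2),308))
    w=np.full((480,640,3),255,np.uint8);w[100:340,180:460]=cv2.imread("pics/w4.png")[::2,::2]
    o2["position"]=[.5976,-.0813,.1749];o2["tool_rot"]=[.9603,-.2789,-.0013,.0014]
    print("w4",fit(w,cam(c,o2),270))
E
python3 fit.py
```

```text
now [(np.float64(0.7319822993308134), np.float64(27.0), -2, -2), (np.float64(0.7098181407309493), np.float64(26.0), -2, -2), (np.float64(0.6979669401544402), np.float64(24.0), -2, 0), (np.float64(0.6977738368867401), np.float64(25.0), -2, 0)]
w2 [(np.float64(0.8062207619181183), np.float64(61.0), -2, -2), (np.float64(0.7854545662004937), np.float64(65.0), 2, -2), (np.float64(0.781037922671275), np.float64(63.0), -2, -2), (np.float64(0.7795982166511494), np.float64(63.0), 0, -2)]
w4 [(np.float64(0.8100034071550255), np.float64(27.0), -2, 0), (np.float64(0.7950740657877655), np.float64(28.0), -2, 0), (np.float64(0.7948335715744334), np.float64(30.0), 0, -2), (np.float64(0.7905704016591923), np.float64(31.0), 0, -2)]fit.py:15: RuntimeWarning: Mean of empty slice.
  s=dark[m>0].mean()-dark[ring>0].mean();best.append((s,*d))
  ret = ret.dtype.type(ret / rcount)
```

```bash
python3 - <<'E'
from rig import robot
from h import *
o=robot.get_obs();c=robot.camera("wrist")
o4=dict(o);o4["position"]=[.5976,-.0813,.1749];o4["tool_rot"]=[.9603,-.2789,-.0013,.0014]
o2=dict(o);o2["position"]=[.5996,-.0786,.2444];o2["tool_rot"]=[.969,.248,0,0]
C=np.array([.598,-.080])
def pr(n,ob,L):
    k=cam(c,ob)
    for nm,uv,z in L:
        p=atz(k,uv,z);d=p[:2]-C;print(n,nm,p.round(4),"r",np.hypot(*d).round(4),"ang",np.degrees(np.arctan2(d[1],d[0])).round(1))
pr("w2",o2,[("f",(252,188),.012),("f",(378,151),.012),("wout",(284,193),.176),("win",(303,228),.176)])
pr("w4",o4,[("f",(293.5,130),.012),("f",(408,239),.012),("topout",(222,279),.176),("topin",(268,297),.176)])
pr("w5",o,[("f",(273,140),.012),("f",(412,219),.012),("topout",(216,296),.176),("topin",(262,307),.176)])
# paddle top-face pixel guess; also dump the bottom contour of the dark paddle per column
for nm in("w4","w5"):
    g=cv2.imread(f"pics/{nm}.png")[::2,::2].max(2)
    print(nm,[(x+180,100+np.flatnonzero(g[:,x]<60)[:1].tolist()[0] if (g[:,x]<60).any() else None, 100+int(np.flatnonzero(g[:158,x]<60)[-1]) if (g[:158,x]<60).any() else None) for x in range(34,106,5)])
E
```

```text
w2 f [ 0.5803 -0.0055  0.012 ] r 0.0766 ang 103.4
w2 f [ 0.6748 -0.1002  0.012 ] r 0.0795 ang -14.8
w2 wout [ 0.6269 -0.0376  0.176 ] r 0.0513 ang 55.7
w2 win [ 0.6133 -0.0575  0.176 ] r 0.0273 ang 55.8
w4 f [ 0.6752 -0.1031  0.012 ] r 0.0806 ang -16.6
w4 f [ 0.5442 -0.1369  0.012 ] r 0.0783 ang -133.4
w4 topout [ 0.6371 -0.0549  0.176 ] r 0.0464 ang 32.6
w4 topin [ 0.6194 -0.0669  0.176 ] r 0.0251 ang 31.6
w5 f [ 0.6748 -0.1038  0.012 ] r 0.0805 ang -17.2
w5 f [ 0.5437 -0.1372  0.012 ] r 0.0788 ang -133.5
w5 topout [ 0.6393 -0.0569  0.176 ] r 0.0474 ang 29.2
w5 topin [ 0.6211 -0.0668  0.176 ] r 0.0266 ang 29.6
w4 [(214, 308, None), (219, 308, None), (224, 265, None), (229, 258, None), (234, 251, 257), (239, 243, 257), (244, 238, 257), (249, 238, 257), (254, 239, 257), (259, 242, 257), (264, 244, 257), (269, 246, 257), (274, 248, 257), (279, 251, 257), (284, 122, 142)]
w5 [(214, 308, None), (219, 284, None), (224, 276, None), (229, 268, None), (234, 260, None), (239, 253, 257), (244, 253, 257), (249, 254, 257), (254, 255, 257), (259, 141, 257), (264, 132, 257), (269, 130, 132), (274, 129, 133), (279, 130, 136), (284, 135, 247)]
```

The readings suggest the finger's tapered tip is slipping past the inside of the paddle: the tool turned 14° but the wing moved only about 3°. I'll turn back and slide the fingers lower on the head with a light grip, never letting go. Then I'll sweep again with the thicker part of the finger.

Call:
move_arm(commands=[{"hand": 2.6, "travel": [0, 0, 0], "twist": [0, 0, -5]}, {"hand": 2.6, "travel": [0, 0, 0], "twist": [0, 0, -5]}, {"hand": 2.6, "travel": [0, 0, 0], "twist": [0, 0, -5]}, {"hand": 2.6, "travel": [0, 0, 0], "twist": [0, 0, -5]}, {"hand": 2.6, "travel": [0, 0, 0], "twist": [0, 0, -5]}])

```text
time: 8.05
position: [0.5981, -0.0815, 0.1749]
tool_rot: [0.983, -0.183, -0.001, 0.001]
ft_force: [-1.8, -8.0, -3.9]
grip_width: 0.0305
grip_force: 60.4
```

```bash
python3 st.py; python3 fit.py 2>/dev/null|head -1; python3 - <<'E'
from rig import robot
import cv2
c=robot.camera("wrist");cv2.imwrite("pics/w6.png",c["frame"][:,:,::-1])
E
```

```text
-111.1171522116153 [  5.03 -45.88 -15.79   1.27   0.28   0.53] [-0.61  0.16 -0.16] [ 0.5981 -0.0815  0.1749] [-1.8 -8.  -3.9]
now [(np.float64(0.7655362480808563), np.float64(50.0), -2, -2), (np.float64(0.7577556570309256), np.float64(52.0), 0, -2), (np.float64(0.7512240928298343), np.float64(51.0), -2, -2), (np.float64(0.7450107769178015), np.float64(53.0), 0, -2)]
```

The wing followed the finger back to about 51°, and the steady inward force of about 8 N says the paddle's inner edge is wedged on the finger's thin tip. The cure is a cleaner, lower grip. I'll turn back fully so the lever is at its open stop, lower the column, regrip about 5 mm lower and repeat.

Call:
move_arm(force=25, commands=[{"hand": 2.6, "travel": [0, 0, 0], "twist": [0, 0, -5]}, {"hand": 2.6, "travel": [0, 0, 0], "twist": [0, 0, -5]}, {"hand": 2.6, "travel": [0, 0, 0], "twist": [0, 0, -5]}, {"hand": 2.6, "travel": [0, 0, 0], "twist": [0, 0, -5]}, {"hand": 2.6, "travel": [0, 0, 0], "twist": [0, 0, -5]}])

```text
time: 8.57
position: [0.6014, -0.083, 0.1752]
tool_rot: [0.999, 0.033, 0.003, 0.003]
ft_force: [7.8, -10.5, -10.5]
grip_width: 0.0313
grip_force: 45.2
```

```bash
python3 st.py; python3 fit.py 2>/dev/null|head -1
```

```text
-86.17353266763322 [  6.43 -49.35 -12.24   1.41   2.7    0.21] [-1.32 -1.   -0.44] [ 0.6014 -0.083   0.1752] [  7.8 -10.5 -10.5]
now [(np.float64(0.7704240535893158), np.float64(66.0), -2, -2), (np.float64(0.7618336622990699), np.float64(69.0), 0, -2), (np.float64(0.7465497720441387), np.float64(67.0), -2, -2), (np.float64(0.7430664938031554), np.float64(71.0), 0, -2)]
```

Call:
move_arm(commands=[{"hand": 2.6, "travel": [0, 0, 0], "twist": [0, 0, -5]}, {"hand": 2.6, "travel": [0, 0, 0], "twist": [0, 0, -5]}, {"hand": 2.6, "travel": [0, 0, 0], "twist": [0, 0, -5]}, {"hand": 2.6, "travel": [0, 0, 0], "twist": [0, 0, -5]}, {"hand": 2.6, "travel": [0, 0, 0], "twist": [0, 0, -5]}])

```text
time: 9.03
position: [0.6, -0.0807, 0.1755]
tool_rot: [0.968, 0.25, 0.001, 0.001]
ft_force: [0.9, -2.7, -3.6]
grip_width: 0.0315
grip_force: 24.9
```

```bash
python3 st.py; python3 fit.py 2>/dev/null|head -1
```

```text
-61.05262001743263 [  1.17 -44.91 -14.63   0.78   0.96   0.68] [-0.94 -0.38  0.03] [ 0.6    -0.0807  0.1755] [ 0.9 -2.7 -3.6]
now [(np.float64(0.8360940964675404), np.float64(66.0), -2, -2), (np.float64(0.8297067171239356), np.float64(69.0), 0, -2), (np.float64(0.8218663057372735), np.float64(67.0), -2, -2), (np.float64(0.7831626620261919), np.float64(68.0), -2, -2)]
```

Call:
move_arm(commands=[{"hand": 2.6, "travel": [0, 0, 0.8], "twist": [0, 0, 0]}, {"hand": 2.6, "travel": [0, 0, 0.8], "twist": [0, 0, 0]}, {"hand": 2.6, "travel": [0, 0, 0.8], "twist": [0, 0, -1]}, {"hand": 5.5, "travel": [0, 0, 0], "twist": [0, 0, 0]}, {"hand": 5.5, "travel": [0, 0, 0], "twist": [0, 0, 0]}])

```text
time: 9.5
position: [0.5979, -0.0785, 0.1505]
tool_rot: [0.967, 0.256, -0.001, -0.002]
ft_force: [-0.3, -0.0, 0.4]
grip_width: 0.0382
grip_force: 0.0
```

Call:
move_arm(commands=[{"hand": 5.5, "travel": [-0.1, 0, 0.3], "twist": [0, 0, 0]}, {"hand": 5.5, "travel": [0, 0, 0.2], "twist": [0, 0, 0]}, {"hand": 5.5, "travel": [0, 0, 0], "twist": [0, 0, 0]}, {"hand": 5.5, "travel": [0, 0, 0], "twist": [0, 0, 0]}, {"hand": 5.5, "travel": [0, 0, 0], "twist": [0, 0, 0]}])

```text
time: 9.92
position: [0.5981, -0.0799, 0.1465]
tool_rot: [0.967, 0.256, -0.0, -0.0]
ft_force: [-0.2, -0.1, -0.2]
grip_width: 0.0546
grip_force: 0.0
```

```bash
python3 st.py; python3 - <<'E'
from rig import robot
from h import *
o=robot.get_obs();c=robot.camera("wrist");g=c["frame"][:,:,::-1];cv2.imwrite("pics/w7.png",g)
# rubber disc / screw: bright screw tip near image of (.598,-.08,.174)
k=cam(c,o);print(proj(k,[[.598,-.08,.174],[.598,-.08,.165]]))
gr=cv2.cvtColor(g,6);u,v=proj(k,[.598,-.08,.174])[0].astype(int)
s=gr[v-25:v+25,u-25:u+25];m=(s>130).astype(np.uint8);n,l,st,ce=cv2.connectedComponentsWithStats(m)
for i in range(1,n):
    if st[i,4]>15:print(st[i].tolist(),ce[i]+[u-25,v-25],atz(k,ce[i]+[u-25,v-25],.174).round(4))
E
```

```text
-60.306889216471276 [ 2.000e-02 -4.410e+01 -1.416e+01  7.000e-02 -1.000e-02  0.000e+00] [-0.07  0.09 -0.01] [ 0.5981 -0.0799  0.1465] [-0.2 -0.1 -0.2]
[[323.27117125 352.59820264]
 [323.2942997  339.45451807]]
[0, 46, 50, 4, 200] [322.5 374.5] [ 0.5891 -0.0847  0.174 ]
```

Call:
move_arm(force=40, commands=[{"hand": 2.6, "travel": [0, 0, 0], "twist": [0, 0, 0]}, {"hand": 2.6, "travel": [0, 0, 0], "twist": [0, 0, 0]}, {"hand": 2.6, "travel": [0, 0, 0], "twist": [0, 0, 0]}, {"hand": 2.6, "travel": [0, 0, 0], "twist": [0, 0, 0]}, {"hand": 2.6, "travel": [0, 0, 0], "twist": [0, 0, 0]}])

```text
time: 10.38
position: [0.5983, -0.0802, 0.1466]
tool_rot: [0.967, 0.256, 0.0, 0.0]
ft_force: [0.2, -1.2, -0.6]
grip_width: 0.031
grip_force: 40.1
```

Call:
move_arm(commands=[{"hand": 2.6, "travel": [0, 0, 0], "twist": [0, 0, 0]}, {"hand": 2.6, "travel": [0, 0, 0], "twist": [0, 0, 0]}, {"hand": 2.6, "travel": [0, 0, 0], "twist": [0, 0, 0]}])

```text
time: 10.63
position: [0.5984, -0.0803, 0.1466]
tool_rot: [0.967, 0.256, 0.0, 0.0]
ft_force: [-0.2, -0.5, -0.2]
grip_width: 0.0312
grip_force: 40.0
```

Call:
move_arm(commands=[{"hand": 2.6, "travel": [0, 0, -0.6], "twist": [0, 0, 0]}, {"hand": 2.6, "travel": [0, 0, -0.7], "twist": [0, 0, 0]}, {"hand": 2.6, "travel": [0, 0, -0.7], "twist": [0, 0, 0]}, {"hand": 2.6, "travel": [0, 0, -0.5], "twist": [0, 0, 0]}, {"hand": 2.6, "travel": [0, 0, 0], "twist": [0, 0, 0]}])

```text
time: 11.05
position: [0.5985, -0.0801, 0.173]
tool_rot: [0.967, 0.256, 0.001, 0.0]
ft_force: [0.6, 0.3, -2.6]
grip_width: 0.0308
grip_force: 40.0
```

Call:
move_arm(commands=[{"hand": 2.6, "travel": [0, 0, 0], "twist": [0, 0, 0]}, {"hand": 2.6, "travel": [0, 0, 0], "twist": [0, 0, 0]}, {"hand": 2.6, "travel": [0, 0, 0], "twist": [0, 0, 0]}, {"hand": 2.6, "travel": [0, 0, 0], "twist": [0, 0, 0]}])

```text
time: 11.38
position: [0.5983, -0.0802, 0.1714]
tool_rot: [0.967, 0.256, -0.0, 0.0]
ft_force: [0.8, -0.8, -2.9]
grip_width: 0.0309
grip_force: 40.0
```

```bash
cat > ln.py <<'E'
from rig import robot
from h import *
import sys
o=robot.get_obs();c=robot.camera("wrist");g=c["frame"].max(2).astype(int);cv2.imwrite("pics/l%s.png"%sys.argv[1],c["frame"][:,:,::-1])
k=cam(c,o);x=R.from_quat(o["tool_rot"]).as_matrix()[:,0]
P=lambda z:proj(k,np.array([.5981,-.0797,z])+x*.01)[0].round(1)
print(P(.130),P(.1315));u=int(round(P(.13)[0]))
for d in(-3,0,3):print(g[int(P(.13)[1])-8:int(P(.13)[1])+10,u+d])
print("row0",int(P(.13)[1])-8)
E
python3 st.py; python3 ln.py 1
python3 - <<'E'
import cv2
print(cv2.imread("pics/w1.png").shape)
E
```

```text
-60.299479903932244 [  0.61 -45.15 -15.21   0.32   0.33  -0.  ] [-0.3  -0.03 -0.01] [ 0.5983 -0.0802  0.1714] [ 0.8 -0.8 -2.9]
[322.5 262.1] [322.5 263.1]
[113 116 115 118 117 116 115 115 116  76  55 113 117 116 115 116 115 117]
[118 115 116 114 117 114 117 118 115  45  99 118 120 119 120 118 120 118]
[118 118 119 118 117 113 115 116  99  40 114 116 117 117 114 115 116 116]
row0 254
(480, 640, 3)
```

The line is again about 1.3 px visible at the ring, so it is level. Turning.

Call:
move_arm(commands=[{"hand": 2.6, "travel": [0, 0, 0], "twist": [0, 0, 4]}, {"hand": 2.6, "travel": [0, 0, 0], "twist": [0, 0, 4]}, {"hand": 2.6, "travel": [0, 0, 0], "twist": [0, 0, 4]}, {"hand": 2.6, "travel": [0, 0, 0], "twist": [0, 0, 4]}, {"hand": 2.6, "travel": [0, 0, 0], "twist": [0, 0, 4]}])

```text
time: 11.85
position: [0.5968, -0.0798, 0.1711]
tool_rot: [0.997, 0.083, -0.002, -0.0]
ft_force: [-2.4, 0.1, -0.8]
grip_width: 0.0312
grip_force: 40.8
```

Call:
move_arm(commands=[{"hand": 2.6, "travel": [0, 0, 0], "twist": [0, 0, 4]}, {"hand": 2.6, "travel": [0, 0, 0], "twist": [0, 0, 4]}, {"hand": 2.6, "travel": [0, 0, 0], "twist": [0, 0, 4]}, {"hand": 2.6, "travel": [0, 0, 0], "twist": [0, 0, 0]}])

```text
time: 12.18
position: [0.5973, -0.0796, 0.1712]
tool_rot: [1.0, -0.02, -0.001, -0.0]
ft_force: [0.1, 0.7, -2.4]
grip_width: 0.0308
grip_force: 40.6
```

```bash
python3 st.py; python3 fit.py 2>/dev/null|head -1; python3 ln.py 2
```

```text
-92.3414539564894 [  0.06 -45.18 -16.15   0.24  -0.22   0.47] [-0.19  0.34  0.08] [ 0.5973 -0.0796  0.1712] [ 0.1  0.7 -2.4]
now [(np.float64(0.7905905838588021), np.float64(55.0), 0, -2), (np.float64(0.7688489771712484), np.float64(56.0), 0, -2), (np.float64(0.7451554701200593), np.float64(51.0), -2, 0), (np.float64(0.7449739747372609), np.float64(57.0), 0, -2)]
[323.  261.2] [323.  262.2]
[114 114 119 119 120 118 116 115  80  89 125 125 124 125 126 125 125 123]
[113 111 114 114 117 119 116 117  48 124 127 127 126 128 128 127 126 128]
[116 114 113 114 117 118 120 120  51 121 123 123 124 124 124 125 123 123]
row0 253
```

Separation is now 33°, the proper side contact. Continuing.

Call:
move_arm(commands=[{"hand": 2.6, "travel": [0, 0, 0], "twist": [0, 0, 4]}, {"hand": 2.6, "travel": [0, 0, 0], "twist": [0, 0, 4]}, {"hand": 2.6, "travel": [0, 0, 0], "twist": [0, 0, 4]}, {"hand": 2.6, "travel": [0, 0, 0], "twist": [0, 0, 4]}, {"hand": 2.6, "travel": [0, 0, 0], "twist": [0, 0, 4]}])

```text
time: 12.7
position: [0.5964, -0.0794, 0.1711]
tool_rot: [0.981, -0.193, -0.002, -0.0]
ft_force: [-2.6, -0.2, -1.2]
grip_width: 0.0307
grip_force: 41.1
```

```bash
python3 st.py; python3 fit.py 2>/dev/null|head -1; python3 ln.py 3
```

```text
-112.31106577844895 [  0.15 -44.15 -17.51   0.38  -0.99  -0.08] [0.26 0.45 0.47] [ 0.5964 -0.0794  0.1711] [-2.6 -0.2 -1.2]
now [(np.float64(0.809687494695388), np.float64(39.0), 0, -2), (np.float64(0.8088994818537503), np.float64(36.0), -2, 0), (np.float64(0.808157169249895), np.float64(35.0), -2, 0), (np.float64(0.8025023854227584), np.float64(41.0), 0, -2)]
[321.8 260.4] [321.8 261.4]
[112 112 115 119 119 116 114 115  49 124 129 128 130 129 128 129 129 130]
[116 115 112 114 115 116 119  80  87 127 127 129 130 129 129 131 127 129]
[117 113 113 113 115 116 116  81  84 125 126 127 125 127 126 126 127 127]
row0 252
```

Call:
move_arm(force=45, commands=[{"hand": 2.6, "travel": [0, 0, 0], "twist": [0, 0, 3]}, {"hand": 2.6, "travel": [0, 0, 0], "twist": [0, 0, 3]}, {"hand": 2.6, "travel": [0, 0, 0], "twist": [0, 0, 3]}, {"hand": 2.6, "travel": [0, 0, 0], "twist": [0, 0, 2]}, {"hand": 2.6, "travel": [0, 0, 0], "twist": [0, 0, 0]}])

```text
time: 13.22
position: [0.5974, -0.0801, 0.1711]
tool_rot: [0.959, -0.285, -0.001, 0.0]
ft_force: [-3.2, -2.8, -2.6]
grip_width: 0.0308
grip_force: 49.0
```

```bash
python3 st.py; python3 fit.py 2>/dev/null|head -1; python3 ln.py 4
```

```text
-123.11291347537713 [  0.92 -45.92 -17.04   0.59  -0.46   0.66] [0.09 0.36 0.38] [ 0.5974 -0.0801  0.1711] [-3.2 -2.8 -2.6]
now [(np.float64(0.8122201936184269), np.float64(26.0), 0, -2), (np.float64(0.7992557396708659), np.float64(27.0), 0, -2), (np.float64(0.7942747559274757), np.float64(20.0), -2, 2), (np.float64(0.7731362330030455), np.float64(21.0), -2, 2)]
[321.2 262.6] [321.2 263.6]
[116 117 115 115 117 115 113 112  47 127 131 131 130 131 129 129 129 131]
[113 112 112 114 116 118 114  79  89 127 131 129 129 130 130 130 130 128]
[117 116 113 115 113 115 116  83  90 126 128 126 128 126 127 129 126 127]
row0 254
```

Call:
move_arm(commands=[{"hand": 2.6, "travel": [0, 0, 0], "twist": [0, 0, 2]}, {"hand": 2.6, "travel": [0, 0, 0], "twist": [0, 0, 2]}, {"hand": 2.6, "travel": [0, 0, 0], "twist": [0, 0, 1]}, {"hand": 2.6, "travel": [0, 0, 0], "twist": [0, 0, 0]}])

```text
time: 13.65
position: [0.5973, -0.08, 0.1711]
tool_rot: [0.945, -0.327, -0.001, 0.0]
ft_force: [-4.0, -1.7, -2.6]
grip_width: 0.031
grip_force: 49.5
```

```bash
python3 st.py; python3 fit.py 2>/dev/null|head -1
```

```text
-128.1772455788608 [  0.59 -45.84 -18.26   0.77  -1.07   0.85] [0.11 0.69 0.76] [ 0.5973 -0.08    0.1711] [-4.  -1.7 -2.6]
now [(np.float64(0.808177763977886), np.float64(22.0), 0, -2), (np.float64(0.8036772658446896), np.float64(16.0), -2, 2), (np.float64(0.7850192422223231), np.float64(23.0), 0, -2), (np.float64(0.7833165418557873), np.float64(15.0), -2, 2)]
```

Call:
move_arm(commands=[{"hand": 2.6, "travel": [0, 0, 0], "twist": [0, 0, 1]}, {"hand": 2.6, "travel": [0, 0, 0], "twist": [0, 0, 1]}, {"hand": 2.6, "travel": [0, 0, 0], "twist": [0, 0, 0]}])

```text
time: 13.95
position: [0.5978, -0.0801, 0.1711]
tool_rot: [0.939, -0.344, -0.001, 0.0]
ft_force: [-3.5, -0.6, -4.4]
grip_width: 0.0307
grip_force: 52.3
```

```bash
python3 st.py; python3 fit.py 2>/dev/null|head -1; python3 ln.py 5
```

```text
-130.24463627598016 [  0.63 -46.76 -18.01   0.62  -0.81   0.6 ] [0.05 0.63 0.58] [ 0.5978 -0.0801  0.1711] [-3.5 -0.6 -4.4]
now [(np.float64(0.8093180304282765), np.float64(18.0), 0, -2), (np.float64(0.8032486480853183), np.float64(19.0), 0, -2), (np.float64(0.7996303390798805), np.float64(12.0), -2, 2), (np.float64(0.7832227514054264), np.float64(20.0), 0, -2)]
[321.9 263.1] [321.9 264.1]
[113 114 117 118 116 114 116  58 109 131 130 131 128 131 130 130 131 130]
[113 112 114 116 118 118 116  51 125 128 129 130 130 127 129 129 129 130]
[116 111 113 114 113 115 117  51 127 129 129 129 127 130 129 129 129 128]
row0 255
```

Call:
move_arm(commands=[{"hand": 2.6, "travel": [0, 0, 0], "twist": [0, 0, 1]}, {"hand": 2.6, "travel": [0, 0, 0], "twist": [0, 0, 1]}, {"hand": 2.6, "travel": [0, 0, 0], "twist": [0, 0, 0]}])

```text
time: 14.3
position: [0.5978, -0.0797, 0.1712]
tool_rot: [0.933, -0.361, -0.001, -0.0]
ft_force: [-3.9, 0.6, -4.1]
grip_width: 0.0309
grip_force: 57.2
```

```bash
python3 st.py; python3 fit.py 2>/dev/null|head -1
```

```text
-132.3035208170267 [ -0.56 -47.42 -18.8    0.46  -1.07   0.83] [0.21 0.67 0.78] [ 0.5978 -0.0797  0.1712] [-3.9  0.6 -4.1]
now [(np.float64(0.8064064188374207), np.float64(18.0), 0, -2), (np.float64(0.7933947190858348), np.float64(19.0), 0, -2), (np.float64(0.7757558723258334), np.float64(20.0), 0, -2), (np.float64(0.7717558142007817), np.float64(12.0), -2, 2)]
```

Call:
move_arm(commands=[{"hand": 2.6, "travel": [0, 0, 0], "twist": [0, 0, 1]}, {"hand": 2.6, "travel": [0, 0, 0], "twist": [0, 0, 0.5]}, {"hand": 2.6, "travel": [0, 0, 0], "twist": [0, 0, 0]}])

```text
time: 14.6
position: [0.5976, -0.0794, 0.1712]
tool_rot: [0.928, -0.373, -0.001, -0.0]
ft_force: [-3.7, 2.9, -6.4]
grip_width: 0.0311
grip_force: 59.1
```

```bash
python3 st.py; python3 fit.py 2>/dev/null|head -1; python3 ln.py 6
```

```text
-133.78629810673138 [ -1.81 -47.93 -19.55   0.2   -1.36   1.02] [0.53 0.77 0.95] [ 0.5976 -0.0794  0.1712] [-3.7  2.9 -6.4]
now [(np.float64(0.8035558863948694), np.float64(12.0), -2, 2), (np.float64(0.8008381241877575), np.float64(18.0), 0, -2), (np.float64(0.791798547242246), np.float64(13.0), -2, 2), (np.float64(0.7876338719647771), np.float64(19.0), 0, -2)]
[322.3 262.2] [322.3 263.2]
[113 113 115 117 118 115 113  79  93 127 132 133 130 131 131 130 131 131]
[112 113 114 115 117 117  98  65 126 128 129 129 129 127 128 129 129 130]
[119 115 112 115 112 114 117  53 126 127 130 128 128 128 128 127 129 129]
row0 254
```

The wing no longer moves (18°, 51° from open) and the moment rises, so the lever is at its stop. The line is still level. I'll hold, then hand in.

Call:
move_arm(commands=[{"hand": 2.6, "travel": [0, 0, 0], "twist": [0, 0, 0]}, {"hand": 2.6, "travel": [0, 0, 0], "twist": [0, 0, 0]}, {"hand": 2.6, "travel": [0, 0, 0], "twist": [0, 0, 0]}, {"hand": 2.6, "travel": [0, 0, 0], "twist": [0, 0, 0]}, {"hand": 2.6, "travel": [0, 0, 0], "twist": [0, 0, 0]}])

```text
time: 15.12
position: [0.5976, -0.0795, 0.1712]
tool_rot: [0.928, -0.373, -0.001, -0.0]
ft_force: [-3.5, 3.1, -7.0]
grip_width: 0.031
grip_force: 59.1
```

```bash
python3 st.py; python3 -c "
from rig import robot
print(robot.hand_in())"
```

```text
-133.7880506792444 [-2.400e+00 -4.830e+01 -2.001e+01  1.000e-02 -1.520e+00  1.000e+00] [0.66 0.78 1.01] [ 0.5976 -0.0795  0.1712] [-3.5  3.1 -7. ]
the job is handed in; nothing more can be done
None
```

Job handed in at about 15 s (no verdict returned): by the images and forces the head is still gripped, the line is level with the ring top and the lever is at its closed stop, after one reset, because on the first try the finger wedged on the lever and I had to turn it back open, let go and regrip lower.

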